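Repack the story kit

TASK

Pack the story kit into the green tray: set the yellow-coated doll, the red-roofed house, the green tree and the purple mini book each in the middle of the card that shows its picture, standing upright (the book lying flat, cover up, as it is now). The blue-coated doll and the blue-roofed house belong to another kit: leave them where they are.

Things in the scene. Friction and masses are not known exactly. Their poses are not given: they have to be found in the camera images.
- doll_yellow_mid (a point): Round wooden peg doll in a YELLOW coat with brown hair, 36 mm across, 64.5 mm tall; the lower 36 mm (coat) is a straight cylinder, the head a 26 mm ball. Point: on its axis, 32 mm above its underside; z up. Grip the coat, 20 to 30 mm above the underside. About 45 g. 25 mm free beside the grip; nothing near is over 65 mm tall.
- house_red_mid (a point): Small wooden house, cream walls and a RED gable roof, 46 mm long (x, along the ridge), 36 mm wide (y); walls 34 mm high, ridge 52 mm. Point: in its middle, 26 mm above its underside; z up. Roof flush with the side walls: grip across the 36 mm width. About 60 g. 25 mm free beside the grip; nothing near is over 65 mm tall.
- tree_mid (a point): Wooden toy tree: thin brown trunk on a 40 mm round foot, with a GREEN crown 40 mm across, 60 mm tall in all; the crown's side is straight from 20 to 44 mm above the underside. Point: on its axis, 30 mm above its underside; z is up. Grip it by the crown. About 50 g. 25 mm free beside the grip; nothing near is over 65 mm tall.
- book_mid (a point): Chunky mini board book with a PURPLE cover and a cream dot, lying flat: 60 mm (x) by 42 mm (y), 26 mm thick. Point: its centre, 13 mm above its underside; z is up through the cover. Grip it across its 42 mm (y). About 60 g. 25 mm free beside the grip; nothing near is over 65 mm tall.
- card_doll: Fixed cream card, 84 x 84 x 2 mm, in the middle of one 96 mm square cell (any of four) of the shallow green tray, 204 mm square: floor 4 mm thick, outer walls 20 mm and dividers 12 mm high above the desk. Origin: centre of its underside, on the tray's floor; x, y along the cell's sides, z up. Picture: a yellow square coat with a tan round head (the doll's place).
- card_house: Fixed cream card, 84 x 84 x 2 mm, in the middle of one 96 mm square cell (any of four) of the shallow green tray, 204 mm square: floor 4 mm thick, outer walls 20 mm and dividers 12 mm high above the desk. Origin: centre of its underside, on the tray's floor; x, y along the cell's sides, z up. Picture: a beige house with a red triangular roof (the house's place).
- card_tree: Fixed cream card, 84 x 84 x 2 mm, in the middle of one 96 mm square cell (any of four) of the shallow green tray, 204 mm square: floor 4 mm thick, outer walls 20 mm and dividers 12 mm high above the desk. Origin: centre of its underside, on the tray's floor; x, y along the cell's sides, z up. Picture: a round green crown on a brown trunk (the tree's place).
- card_book: Fixed cream card, 84 x 84 x 2 mm, in the middle of one 96 mm square cell (any of four) of the shallow green tray, 204 mm square: floor 4 mm thick, outer walls 20 mm and dividers 12 mm high above the desk. Origin: centre of its underside, on the tray's floor; x, y along the cell's sides, z up. Picture: a purple rectangle with a cream dot (the book's place).
- doll_blue_mid (a point): Look-alike that does not belong: the same peg doll in a BLUE coat, 36 mm across, 64.5 mm tall; the lower 36 mm (coat) is a straight cylinder, the head a 26 mm ball. Point: on its axis, 32 mm above its underside; z up. Grip the coat, 20 to 30 mm above the underside. Loose.
- house_blue_mid (a point): Look-alike that does not belong: the same house with a BLUE roof, 46 mm long (x, along the ridge), 36 mm wide (y); walls 34 mm high, ridge 52 mm. Point: in its middle, 26 mm above its underside; z up. Roof flush with the side walls: grip across the 36 mm width. Loose.
Not all that is in view belongs to the job. What is shaped like the part that bears book_mid but orange is not meant.

How it is judged:
By the outcome, as a careful person would: the job done as asked, in the order asked, and still so for the second after the job is handed in, with the robot touching nothing.
It also fails if it takes over 104 s, if anything falls off the work surface, if the arm or the gripper's body presses on something with over 40 N, if the wrist force passes 120 N, or if a joint passes its speed limit or range.

ROBOT

A 7-joint arm with a two-finger parallel gripper is mounted at the origin on the work surface. World frame = base frame: x ahead of the robot, y to its left, z up, the work surface at z = 0. Lengths are in m, angles in rad, forces in N, time in s.
With the tool pointing down it reaches from about 0.425 to 0.925 m from the base axis. Payload 6.8 kg.
Tool frame: the origin (TCP) lies midway between the tips of the shut fingers; the grasp point (between the pads) lies bot.grip_point_offset behind it (bot.grip_point_offset is the distance from the TCP to the grasp point, in m); z points along the fingers, y is the line along which they close (so a half turn about z gives the same grasp; the last joint's range is limited). The gripper opens to 85 mm and grips with 20 to 120 N. Pads are 22 mm wide; open, the fingers measure 114 mm over their backs; the gripper's body (76 mm by 85 mm) begins 54 mm behind the grasp point. The pads swing forward as they close: fully open they stand 13 mm farther back than shut.
Start: joints at [-1.282, 0.477, 0.022, 1.555, -0.011, 1.109, -0.083], TCP at [0.261, 0.623, 0.231] pointing down, gripper open.
Joint ranges: [-2.96, 2.96], [-0.34, 2.1], [-1.41, 1.46], [0.24, 2.44], [-1.37, 4.51], [0.17, 1.92], [-2.96, 2.96]. Speed limits (rad/s): [2.39, 2.39, 3.14, 3.14, 3.14, 3.14, 3.14].

INTERFACE

Orientations are given as a unit quaternion [w, x, y, z].
In Python, from station import get_obs, cams, job, bot gives the robot as it stands.
- The arm moves only by the tool arm_command, never from a script. Its argument "rows" is a list that holds one entry, the list of rows, each a list of 5 numbers: the finger opening in mm, from 0 to 85.4, then the shift along the world's x, y, z in units of 60 mm (1.0 is 60 mm), then the turn about the world's z in units of 0.08 rad (1.0 is 0.08 rad). In form: [[[grip, x, y, z, turn], ...]]. A call has exactly 10 rows; each row shifts and turns the commanded pose from where the row before left it; what a row does not reach is not made up. A row lasts 1/8 s, in which the tool goes at most 62.5 mm and 10.7 degrees, less where a joint would pass 70% of its speed; a pose out of reach is approached as far as the arm can. A call with a number of a shift or a turn outside -1 to 1 is refused whole. A call with a gripper value outside its range is refused whole. The fingers move at their own pace and stop on an object; "newtons" is the grip in N (left out, the last holds). Time passes only in rows, so rows that do not move let the fingers close, or fill a call up. It gives the time, the measured TCP pose, the force, the opening and the grip force at its end, in the units of the state.
- get_obs(): the state, without advancing time (a new reading comes with each control period).
- cams.read_camera(name): name is "side" or "top" or "wrist"; returns the picture (480x640x3 uint8, red, green, blue); there is no depth.
- cams.camera_params(name): a dict with "K" (3x3 intrinsics, pixels), "extrinsics" (4x4, takes a point from camera to world coordinates). Camera axes: x right, y down, z forward; pixel columns grow to the right and rows downward; lengths in m; the calibration is good to about 2 mm. A picture is of the moment at which its call begins: read the wrist's pose just before it. camera_params takes no time and is no camera call; for the wrist camera it gives the pose at the moment of the call.
- job.hand_in(): hands the job in; it is judged then, once.
The state is a dict: "t": time; "q": joint angles; "joint_vel": joint speeds; "joint_torque": joint torques, N m; "eef_pos": TCP position; "tool_rot": TCP orientation; "contact_force": force on the tool from outside, world axes, zero at the start; "torque": the same for the moment, N m; "gripper_width": opening from 0.0 (shut) to 1.0 (fully open); "grasp_force": force on a finger pad.
Only numpy, scipy, OpenCV 4.12 (cv2) and the standard library are available. Lean on these libraries where they do the work, as an engineer would, in place of code of your own. Each camera call takes 0.05 s, during which the arm holds its last target. There are 200 camera calls.

## Working session

There is one attempt and no reset: what is moved stays moved. The work goes in short steps, Python scripts to look and compute and a tool call to move; the robot and the scene stay as the last step left them, time stands still between calls to the robot, and variables do not carry over. Pictures are saved under pics/ and viewed, at most 14 in all, crops included, and the job is handed in when it is done.

Besides the shell and the picture viewer there is one more tool, called by a JSON object that holds its "name" and its "arguments", one argument or row to a line. arm_command: Moves the arm, as the interface text tells. Its arguments: {"type":"object","properties":{"rows":{"type":"array"},"newtons":{"type":"number"}},"required":["rows"]}

```bash
mkdir -p pics; ls; python3 - <<'E'
from station import get_obs,cams,job,bot
import cv2
for n in("top","side"):
    im=cams.read_camera(n);cv2.imwrite(f"pics/{n}0.png",cv2.cvtColor(im,cv2.COLOR_RGB2BGR))
    p=cams.camera_params(n);print(n,p["K"],p["extrinsics"])
o=get_obs();print(o,bot.grip_point_offset)
E
```

```text
pics
top [[489.16031247   0.         314.29108123]
 [  0.         489.16031247 236.20404052]
 [  0.           0.           1.        ]] [[ 1.32701984e-02 -9.77511638e-01  2.10463534e-01  2.92517438e-01]
 [-9.99911752e-01 -1.31044667e-02  2.18212930e-03 -1.90484133e-02]
 [ 6.24955578e-04 -2.10473918e-01 -9.77599273e-01  9.59981298e-01]
 [ 0.00000000e+00  0.00000000e+00  0.00000000e+00  1.00000000e+00]]
side [[611.76098189   0.         321.90515422]
 [  0.         611.76098189 232.29211149]
 [  0.           0.           1.        ]] [[ 0.70649404 -0.50543061  0.49538478 -0.08226088]
 [-0.70768138 -0.4973116   0.50186476 -0.60074933]
 [-0.00729722 -0.70513904 -0.70903151  0.8663325 ]
 [ 0.          0.          0.          1.        ]]
{'t': 0.1, 'q': array([-1.28211662,  0.47769184,  0.02237224,  1.55632128, -0.01149641,
        1.10928598, -0.08311145]), 'joint_vel': array([ 0.00132863, -0.00192167, -0.00154675, -0.00214344, -0.00028975,
       -0.00114685, -0.00026963]), 'joint_torque': array([ 4.74953777e-03, -5.97757781e+01,  1.61435578e+00, -2.81956422e+01,
        1.29259468e-02,  4.95682005e-03,  3.63225610e-06]), 'eef_pos': array([0.26068254, 0.62207665, 0.23045388]), 'tool_rot': array([-9.12491468e-05,  1.97098698e-01,  9.80383334e-01, -7.83641707e-04]), 'contact_force': array([ 0.12573011,  0.74400446, -0.8558668 ]), 'torque': array([ 0.0157674 , -0.02044172, -0.04602173]), 'grasp_force': 0.0, 'gripper_width': 1.0037264190782451} 0.0187
```

View pics/top0.png

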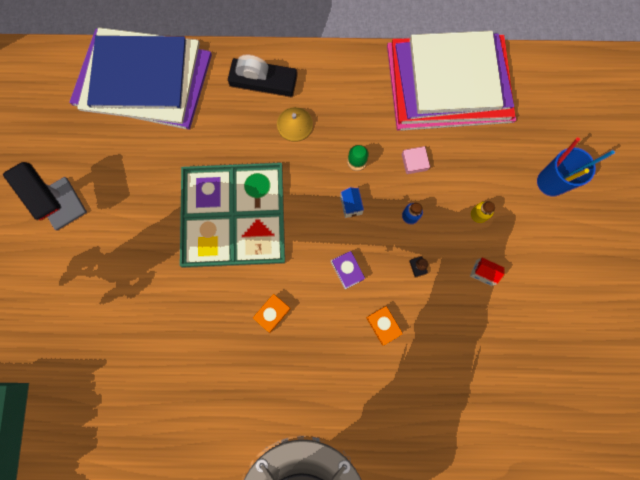

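View pics/side0.png

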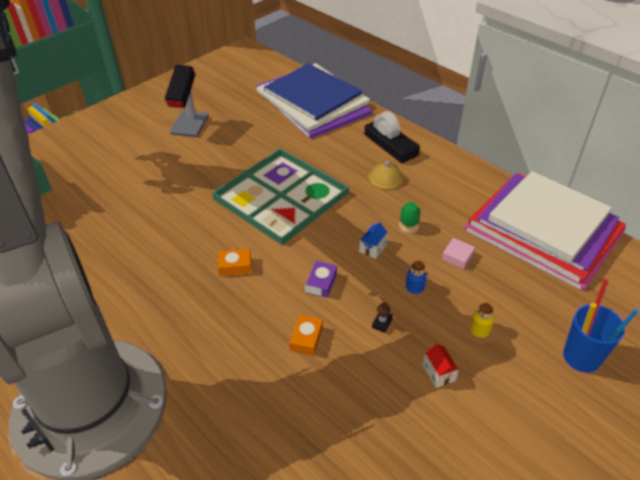

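The top view shows the tray at (180–284, 163–266), with the book card top left, tree top right, doll bottom left and house bottom right. My targets are:
- **Dolls:** yellow at (484,211) and blue at (412,212), so I take the yellow one.
- **Houses:** red-roofed at (489,271) and blue-roofed at (351,202), so I take the red one.
- **Books:** purple at (348,268) and orange at (271,313) and (385,325), so I take the purple one.
- **Tree:** at (358,156).

The side view agrees: yellow doll (483,320), red house (440,365), tree (410,217), purple book (321,278). I'll confirm these in enlarged crops.

```bash
python3 - <<'E'
import cv2
def crop(n,x0,x1,y0,y1,s,out):
    im=cv2.imread(f"pics/{n}0.png")[y0:y1,x0:x1];im=cv2.resize(im,None,fx=s,fy=s,interpolation=cv2.INTER_CUBIC)
    for x in range((x0+19)//20*20,x1,20):
        cv2.line(im,((x-x0)*s,0),((x-x0)*s,6),(255,255,255),1);cv2.putText(im,str(x),((x-x0)*s,18),0,.4,(255,255,255),1)
    for y in range((y0+19)//20*20,y1,20):
        cv2.line(im,(0,(y-y0)*s),(6,(y-y0)*s),(255,255,255),1);cv2.putText(im,str(y),(8,(y-y0)*s+4),0,.4,(255,255,255),1)
    cv2.imwrite(f"pics/{out}.png",im)
crop("top",320,518,142,290,4,"topc")
crop("side",300,500,195,395,3,"sidec")
E
```

```text
(no output)
```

View pics/topc.png

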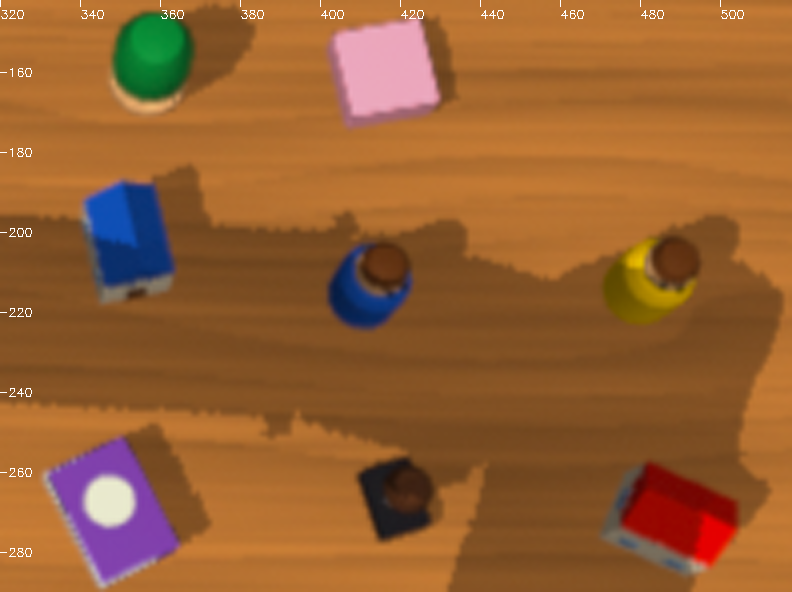

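View pics/sidec.png

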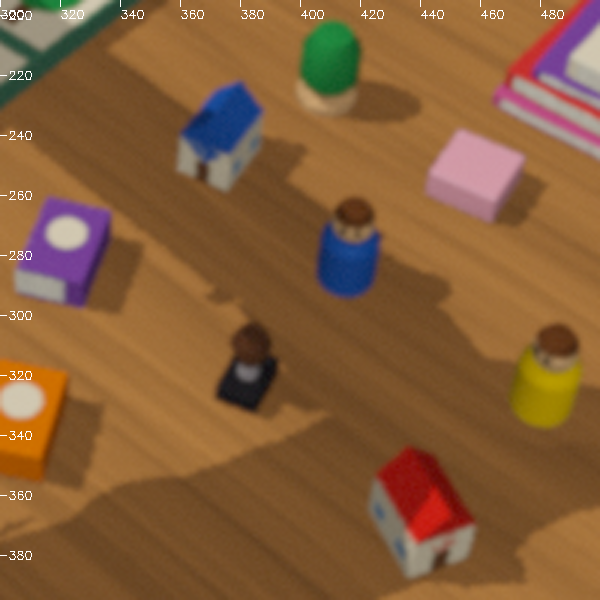

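The crops confirm it: yellow coat with brown hair, red roof, purple cover with cream dot, green crown. The pink block, dark figure and orange books are not part of the job. Feature pixels, top view then side view:
- **Doll's head:** (488.5,206.5) and (485.3,309.5)
- **Tree's top:** (359.3,151.5) and (410.3,203.5)
- **Book's dot:** (347.3,267.3) and (322.3,272.7)
- **House roof:** (490,268) and (442,357)

```bash
cat > h.py <<'E'
import numpy as np,cv2
from station import get_obs,cams,job,bot
def ray(p,uv):
    d=np.linalg.inv(p["K"])@[*uv,1.];E=np.array(p["extrinsics"]);d=E[:3,:3]@d
    return E[:3,3],d/np.linalg.norm(d)
def tri(*vs):
    A=0;b=0
    for p,uv in vs:
        c,d=ray(p,uv);M=np.eye(3)-np.outer(d,d);A=A+M;b=b+M@c
    return np.linalg.solve(A,b)
def onz(p,uv,z):
    c,d=ray(p,uv);return c+d*(z-c[2])/d[2]
def proj(p,X):
    E=np.array(p["extrinsics"]);v=p["K"]@(E[:3,:3].T@(np.asarray(X)-E[:3,3]));return v[:2]/v[2]
E
python3 - <<'E'
from h import *
T,S=cams.camera_params("top"),cams.camera_params("side")
np.set_printoptions(precision=4,suppress=True)
for n,a,b in [("dollhead",(488.5,206.5),(485.3,309.5)),("tree",(359.3,151.5),(410.3,203.5)),("book",(347.3,267.3),(322.3,272.7)),
 ("house roof",(490,268),(442,357)),("cbook",(208,192),(281,172)),("ctree",(257,190),(317,191)),("cdoll",(208,240),(243,195)),("chouse",(258,239),(282,214))]:
    X=tri((T,a),(S,b));print(n,X,np.hypot(*X[:2]),proj(T,X)-a)
# book and house edge directions from top crop
t=lambda x,y:(320+x/4,142+y/4)
for n,a,b,z in[("book long",(47,476),(103,587),.026),("book short",(103,587),(179,545),.026),("house",(648,462),(738,502),.034),("house2",(622,522),(712,572),.034),("house short",(738,502),(712,572),.034)]:
    d=onz(T,t(*b),z)-onz(T,t(*a),z);print(n,np.linalg.norm(d),np.arctan2(d[1],d[0]))
for n,a,b in[("tray",(182,168),(181,266)),("tray",(181,266),(284,263))]:
    d=onz(T,b,.02)-onz(T,a,.02);print(n,np.linalg.norm(d),np.arctan2(d[1],d[0]))
print("blue doll",onz(T,(416,208),.05),"pencil",onz(T,(567,170),.05))
W=cams.camera_params("wrist");print(W["extrinsics"],W["K"])
E
```

```text
dollhead [ 0.5479 -0.3484  0.0564] 0.6493049400485035 [-0.6845  0.8851]
tree [ 0.653  -0.1014  0.0667] 0.6608175210617784 [-0.3661  0.5414]
book [ 0.4322 -0.0808  0.0271] 0.4396884251029096 [-0.2706  0.4   ]
house roof [ 0.4316 -0.3492  0.0425] 0.5551663870914485 [-0.5415  0.7199]
cbook [0.5849 0.1997 0.0109] 0.618050698978889 [-0.1826  0.2627]
ctree [0.5925 0.0992 0.0119] 0.6007421741739026 [ 0.5813 -0.8434]
cdoll [0.4808 0.196  0.0133] 0.519257149150426 [-1.6866  2.4541]
chouse [0.4887 0.0929 0.0197] 0.4974880652528869 [ 0.3029 -0.4359]
book long 0.05971714580361917 -2.671812105189653
book short 0.04187011264220676 -1.0558668057855936
house 0.04588218724257602 -1.9930546747556221
house2 0.04745077997402544 -2.0843958823977897
house short 0.03671701428130932 2.7319728254227673
tray 0.2007036393450547 -3.0811194201007606
tray 0.19981002655037006 -1.5279764197245285
blue doll [ 0.5466 -0.2123  0.05  ] pencil [ 0.6278 -0.5107  0.05  ]
[[ 0.3862  0.8779  0.2831  0.1872]
 [ 0.9224 -0.3667 -0.1212  0.6535]
 [-0.0026  0.308  -0.9514  0.3725]
 [ 0.      0.      0.      1.    ]] [[353.8804   0.     322.4318]
 [  0.     353.8804 242.9699]
 [  0.       0.       1.    ]]
```

{"name": "arm_command", "arguments": {
  "rows": [
    [[85, 0.48, -0.8, 0, 0], [85, 0.48, -0.8, 0, 0], [85, 0.48, -0.8, 0, 0], [85, 0.48, -0.8, 0, 0], [85, 0.48, -0.8, 0, 0], [85, 0.48, -0.8, 0, 0], [85, 0.48, -0.8, 0, 0], [85, 0.48, -0.8, 0, 0], [85, 0.48, -0.8, 0, 0], [85, 0.3, -0.7, 0, 0]]
  ],
  "newtons": 30
}}

```text
t: 1.35
eef_pos: [0.5389, 0.1462, 0.2311]
tool_rot: [0.0, 0.198, 0.98, -0.0]
contact_force: [0.6, 0.3, -0.8]
gripper_width: 0.999
grasp_force: 0.0
```

```bash
cat >> h.py <<'E'
import json
def snap(n):
    p=cams.camera_params("wrist");im=cams.read_camera("wrist")
    cv2.imwrite(f"pics/{n}.png",cv2.cvtColor(im,cv2.COLOR_RGB2BGR))
    o=get_obs();json.dump({k:np.asarray(v).tolist() for k,v in p.items() if k in("K","extrinsics")},open(f"pics/{n}.json","w"))
    w,x,y,z=o["tool_rot"];print(n,"t",o["t"],o["eef_pos"].round(4),"phi",np.arctan2(1-2*x*x-2*z*z,2*(x*y-w*z)).round(3),"w",round(o["gripper_width"],3),"vel",abs(o["joint_vel"]).max().round(3))
def load(n):
    return {k:np.array(v) for k,v in json.load(open(f"pics/{n}.json")).items()}
E
python3 -c "
from h import *
snap('w1')"
```

```text
w1 t 1.4 [0.541  0.139  0.2313] phi 1.165 w 0.991 vel 0.135
```

View pics/w1.png

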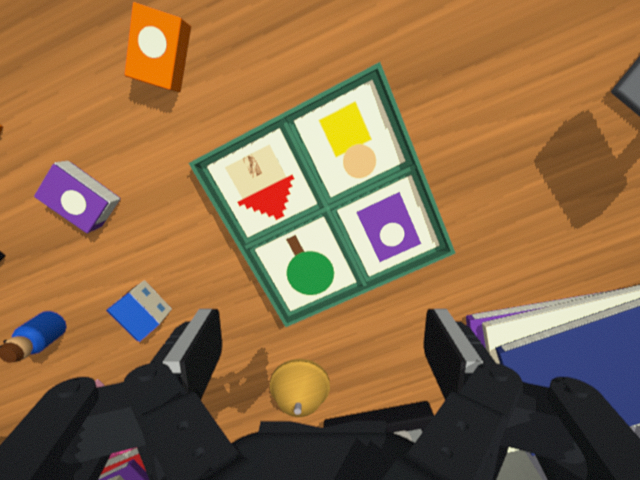

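The wrist view shows the tray rim corners at (192,163) by the house card, (381,66) doll, (453,254) book and (286,326) tree. They match the top view's (284,263), (181,266), (182,168) and (281,164).

```bash
python3 - <<'E'
from h import *
np.set_printoptions(precision=4,suppress=True)
W=load("w1");T=cams.camera_params("top")
P=[];w={"house":(192,163),"doll":(381,66),"book":(453,254),"tree":(286,326)};t={"house":(284,263),"doll":(181,266),"book":(182,167),"tree":(282,164)}
for k in w:
    X=tri((W,w[k]),(T,t[k]));a=onz(W,w[k],.02);b=onz(T,t[k],.02);print(k,X,a,b);P.append((a+b)/2)
P=np.array(P);c=P.mean(0);u=(P[2]+P[3]-P[0]-P[1])/2;v=(P[1]+P[2]-P[0]-P[3])/2
print("c",c,np.linalg.norm(u),np.linalg.norm(v))
th=(np.arctan2(u[1],u[0])+np.arctan2(v[1],v[0])-np.pi/2)/2;print("theta",th)
R=np.array([[np.cos(th),-np.sin(th)],[np.sin(th),np.cos(th)]])
for k,s in(("house",(-1,-1)),("doll",(-1,1)),("book",(1,1)),("tree",(1,-1))):
    q=c[:2]+R@(np.array(s)*.05);print(k,q,"w1 px",proj(W,[*q,.006]),"top px",proj(T,[*q,.006]))
    # measured card centre from both views
cc={"house":((263,182),(258,239)),"doll":((350,141),(208,240)),"book":((388,226),(208,192)),"tree":((305,265),(257,190))}
for k in cc: print(k,tri((W,cc[k][0]),(T,cc[k][1])))
E
```

```text
house [0.444  0.0418 0.0048] [0.4455 0.047  0.02  ] [0.4408 0.0412 0.02  ]
doll [ 0.4351  0.2492 -0.0031] [0.4364 0.2466 0.02  ] [0.4323 0.2408 0.02  ]
book [0.6376 0.2558 0.0141] [0.6355 0.2555 0.02  ] [0.6348 0.2531 0.02  ]
tree [0.65   0.052  0.0085] [0.646  0.0563 0.02  ] [0.6439 0.0506 0.02  ]
c [0.5394 0.1489 0.02  ] 0.20154251786651053 0.20045573250130835
theta 0.04800847784387374
house [0.4919 0.0965] w1 px [260.7071 184.9541] top px [257.3216 238.4181]
doll [0.4871 0.1964] w1 px [348.7728 141.6679] top px [207.0851 240.1184]
book [0.5869 0.2012] w1 px [386.9321 228.8119] top px [207.6438 192.0067]
tree [0.5917 0.1013] w1 px [303.763  266.0898] top px [256.8188 190.3805]
house [ 0.492   0.097  -0.0059]
doll [ 0.4884  0.1975 -0.0036]
book [ 0.5919  0.2048 -0.0136]
tree [ 0.594   0.1018 -0.0007]
```

{"name": "arm_command", "arguments": {
  "rows": [
    [[85, 0.1, -0.9, 0, 0], [85, 0, -0.9, 0, 0], [85, 0, -0.9, 0, 0], [85, 0, -0.9, 0, 0], [85, 0, -0.9, 0, 0], [85, 0, -0.9, 0, 0], [85, 0, -0.9, 0, 0], [85, 0, -0.8, -0.3, 0], [85, 0, -0.3, -0.3, 0], [85, 0, 0, 0, 0]]
  ]
}}

```text
t: 2.65
eef_pos: [0.5424, -0.2963, 0.1936]
tool_rot: [-0.002, 0.199, 0.98, -0.0]
contact_force: [-1.0, 0.9, 0.3]
gripper_width: 1.001
grasp_force: 0.0
```

```bash
python3 -c "
from h import *
snap('w2')"
```

```text
w2 t 2.7 [ 0.5435 -0.2949  0.1946] phi 1.173 w 0.993 vel 0.025
```

View pics/w2.png

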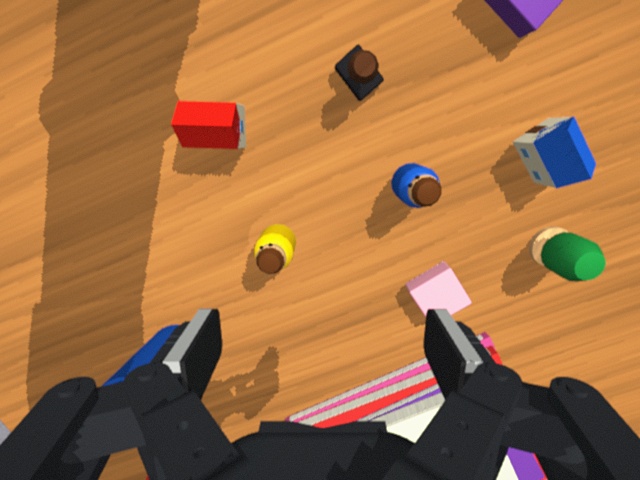

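In this view the yellow doll's head is centred at about (271,256) with its coat above it, the red house is at (208,125), and the tree's crown top is at about (590,263).

```bash
python3 - <<'E'
from h import *
np.set_printoptions(precision=4,suppress=True)
W=load("w2");T=cams.camera_params("top")
for n,w,t,z in[("head",(271,256),(488,207.5),.0515),("tree",(590,263),(359.3,151.5),.06),("houseA",(239,103),(482,257.5),.034)]:
    print(n,tri((W,w),(T,t)),onz(W,w,z),onz(T,t,z))
X=onz(W,(271,256),.0515)
print("base px",proj(W,[X[0],X[1],0]),"shoulder",proj(W,[X[0],X[1],.036]))
im=cv2.imread("pics/w2.png")
h=cv2.cvtColor(im,cv2.COLOR_BGR2HSV);m=cv2.inRange(h,(24,180,90),(34,255,255));ys,xs=np.nonzero(m[200:290,230:320]);print("yellow bbox",xs.min()+230,xs.max()+230,ys.min()+200,ys.max()+200)
# predicted silhouette of coat
a=np.linspace(0,2*np.pi,60)
pts=np.array([proj(W,[X[0]+.018*np.cos(i),X[1]+.018*np.sin(i),z]) for i in a for z in(0,.036)]);print(pts.min(0),pts.max(0))
o=get_obs();print(o["eef_pos"],"move",(X[:2]-o["eef_pos"][:2])/.06)
E
```

```text
head [ 0.5314 -0.3289  0.111 ] [ 0.5468 -0.3458  0.0515] [ 0.5491 -0.3505  0.0515]
tree [ 0.6546 -0.102   0.061 ] [ 0.6532 -0.1013  0.06  ] [ 0.6568 -0.1028  0.06  ]
houseA [ 0.4382 -0.3033  0.132 ] [ 0.4247 -0.3187  0.034 ] [ 0.4544 -0.3393  0.034 ]
base px [278.2731 238.3884] shoulder [273.4258 250.1261]
yellow bbox 255 294 225 265
[253.3051 220.7779] [296.4018 268.811 ]
[ 0.5435 -0.2949  0.1946] move [ 0.0537 -0.8489]
```

{"name": "arm_command", "arguments": {
  "rows": [
    [[85, 0.06, -0.45, -0.2, 0], [85, 0, -0.4, -0.6, 0], [85, 0, 0, -0.8, 0], [85, 0, 0, -0.8, 0], [85, 0, 0, -0.6, 0], [85, 0, 0, -0.15, 0], [85, 0, 0, 0, 0], [30, 0, 0, 0, 0], [30, 0, 0, 0, 0], [30, 0, 0, 0, 0]]
  ]
}}

```text
t: 3.95
eef_pos: [0.5483, -0.3468, 0.0075]
tool_rot: [0.001, 0.197, 0.98, -0.0]
contact_force: [-0.9, 1.4, 5.1]
gripper_width: 0.413
grasp_force: 29.5
```

{"name": "arm_command", "arguments": {
  "rows": [
    [[30, 0, 0, 0.4, 0], [30, 0, 0, 0.7, 0], [30, 0, 0.2, 0.7, 0], [30, -0.1, 0.8, 0, 0], [30, -0.15, 0.9, 0, 0], [30, -0.15, 0.9, 0, 0], [30, -0.15, 0.9, 0, 0], [30, -0.15, 0.9, 0, 0], [30, -0.15, 0.9, 0, 0], [30, -0.15, 0.9, 0, 0]]
  ]
}}

```text
t: 5.2
eef_pos: [0.4874, 0.0392, 0.1148]
tool_rot: [0.0, 0.197, 0.98, 0.0]
contact_force: [0.4, 1.1, -0.9]
gripper_width: 0.412
grasp_force: 30.2
```

{"name": "arm_command", "arguments": {
  "rows": [
    [[30, 0, 0.9, 0, 0], [30, 0, 0.8, 0, 0], [30, 0, 0.5, 0, 0], [30, 0, 0.3, 0, 0], [30, 0, 0, 0, 0], [30, 0, 0, 0, 0], [30, 0, 0, 0, 0], [30, 0, 0, 0, 0], [30, 0, 0, 0, 0], [30, 0, 0, 0, 0]]
  ]
}}

```text
t: 6.45
eef_pos: [0.4877, 0.1874, 0.1143]
tool_rot: [-0.0, 0.197, 0.98, -0.0]
contact_force: [-0.6, -0.2, -0.2]
gripper_width: 0.416
grasp_force: 30.2
```

```bash
python3 -c "
from h import *
snap('w3')"
```

```text
w3 t 6.5 [0.4877 0.1875 0.1143] phi 1.174 w 0.407 vel 0.002
```

View pics/w3.png

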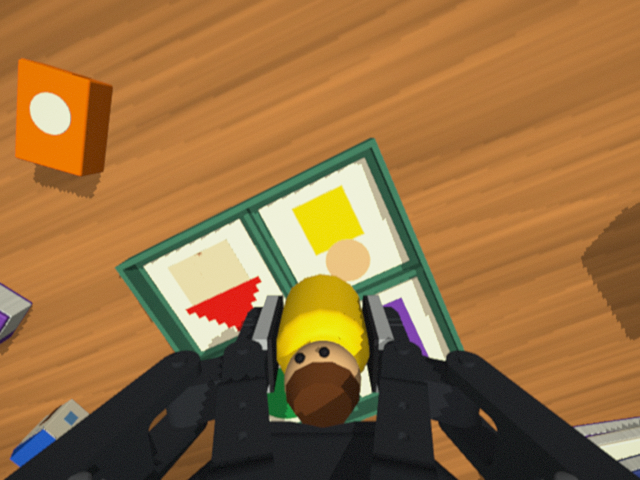

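The tray is now seen with the arm at rest. The doll card's corners are at (259,211), (368,158) and (411,259), and the rim corners are at (119,266) and (373,140).

```bash
python3 - <<'E'
from h import *
np.set_printoptions(precision=4,suppress=True)
W=load("w3")
a,b,c=[onz(W,p,.006) for p in((259,211),(368,158),(411,259))]
print(np.linalg.norm(a-b),np.linalg.norm(b-c),(a+c)/2,"dirs",np.arctan2(*(b-a)[[1,0]]),np.arctan2(*(c-b)[[1,0]]))
r,s=onz(W,(119,266),.02),onz(W,(373,140),.02);print(r,s,np.linalg.norm(r-s),np.arctan2(*(s-r)[[1,0]]))
for z in(.1,):
  pass
o=get_obs();print(((a+c)/2-o["eef_pos"])[:2]/.06)
E
```

```text
0.08583212751945873 0.08231065404303886 [0.4875 0.199  0.006 ] dirs 1.6243551181612736 0.04763000288443729
[0.4443 0.0475 0.02  ] [0.4331 0.2456 0.02  ] 0.19843323397757384 1.6270933448507081
[-0.0025  0.1924]
```

{"name": "arm_command", "arguments": {
  "rows": [
    [[30, 0, 0.19, -0.3, 0], [30, 0, 0, -0.5, 0], [30, 0, 0, -0.5, 0], [30, 0, 0, -0.25, 0], [30, 0, 0, -0.1, 0], [30, 0, 0, 0, 0], [30, 0, 0, 0, 0], [60, 0, 0, 0, 0], [60, 0, 0, 0, 0], [60, 0, 0, 0, 0]]
  ]
}}

```text
t: 7.75
eef_pos: [0.4878, 0.199, 0.0156]
tool_rot: [0.0, 0.197, 0.98, 0.0]
contact_force: [0.5, -0.0, 0.1]
gripper_width: 0.7
grasp_force: 0.0
```

```bash
python3 - <<'E'
from h import *
np.set_printoptions(precision=4,suppress=True)
# house yaw from top crop
print(get_obs()["eef_pos"])
E
```

```text
[0.4878 0.199  0.0156]
```

{"name": "arm_command", "arguments": {
  "rows": [
    [[60, 0, 0, 0.6, 0], [60, 0, 0, 0.8, 0], [70, 0, -0.2, 0.8, -1], [85, 0, -0.6, 0.4, -1], [85, -0.1, -0.8, 0.2, -1], [85, -0.1, -0.8, 0, -1], [85, -0.1, -0.8, 0, -1], [85, -0.1, -0.8, 0, -1], [85, -0.1, -0.8, 0, -1], [85, -0.1, -0.8, 0, -1]]
  ]
}}

```text
t: 9.0
eef_pos: [0.4513, -0.1384, 0.1835]
tool_rot: [0.0, 0.497, 0.868, 0.0]
contact_force: [0.7, 0.7, -0.8]
gripper_width: 0.994
grasp_force: 0.0
```

{"name": "arm_command", "arguments": {
  "rows": [
    [[85, -0.1, -0.8, 0, -1], [85, -0.1, -0.8, 0, -1], [85, 0, -0.8, 0, -1], [85, 0, -0.5, 0, -1], [85, 0, -0.2, 0, -1], [85, 0, 0, 0, -1], [85, 0, 0, 0, -1], [85, 0, 0, 0, -1], [85, 0, 0, 0, -1], [85, 0, 0, 0, -1]]
  ]
}}

```text
t: 10.25
eef_pos: [0.4396, -0.3229, 0.1833]
tool_rot: [-0.0, 0.795, 0.606, 0.0]
contact_force: [-0.8, 0.5, 0.7]
gripper_width: 0.993
grasp_force: 0.0
```

{"name": "arm_command", "arguments": {
  "rows": [
    [[85, 0, 0, 0, -1], [85, 0, 0, 0, -1], [85, 0, 0, 0, 0], [85, 0, 0, 0, 0], [85, 0, 0, 0, 0], [85, 0, 0, 0, 0], [85, 0, 0, 0, 0], [85, 0, 0, 0, 0], [85, 0, 0, 0, 0], [85, 0, 0, 0, 0]]
  ]
}}

```text
t: 11.5
eef_pos: [0.4397, -0.323, 0.1833]
tool_rot: [0.0, 0.841, 0.542, 0.0]
contact_force: [0.4, -1.3, -0.5]
gripper_width: 0.993
grasp_force: 0.0
```

```bash
python3 -c "
from h import *
snap('w4')"
```

```text
w4 t 11.55 [ 0.4397 -0.323   0.1833] phi -0.426 w 0.993 vel 0.002
```

View pics/w4.png

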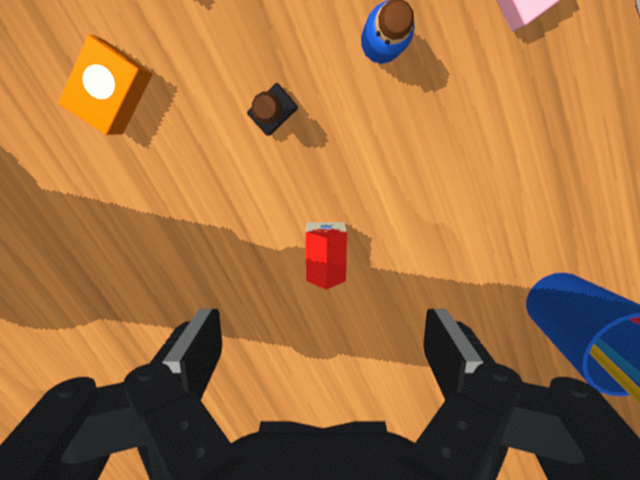

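The red house sits square to the gripper, with its eave corners at about (306,231), (347,231), (345,281) and (307,281).

```bash
python3 - <<'E'
from h import *
np.set_printoptions(precision=4,suppress=True)
W=load("w4")
P=np.array([onz(W,p,.034) for p in((306,231),(347,231),(345,281),(307,281))]);c=P.mean(0)
print(P,c,[np.linalg.norm(P[i]-P[i-1]) for i in range(4)])
d=P[1]-P[0]+P[2]-P[3];print("short dir",np.arctan2(d[1],d[0]))
print("base px",[proj(W,[*(P[i][:2]),0]) for i in range(2)], "top-view", proj(cams.camera_params("top"),c))
print("move",(c-get_obs()["eef_pos"])/.06)
E
```

```text
[[ 0.4241 -0.321   0.034 ]
 [ 0.4561 -0.3355  0.034 ]
 [ 0.4361 -0.3777  0.034 ]
 [ 0.4051 -0.3636  0.034 ]] [ 0.4303 -0.3494  0.034 ] [np.float64(0.04664788003365336), np.float64(0.035107472367750636), np.float64(0.04665292926502389), np.float64(0.03408662145686761)]
short dir -0.42565017769931485
base px [array([307.5923, 221.0665]), array([344.639 , 221.0663])] top-view [488.0528 270.0037]
move [-0.1555 -0.4403 -2.4885]
```

{"name": "arm_command", "arguments": {
  "rows": [
    [[85, -0.1, -0.24, -0.3, 0], [85, -0.055, -0.2, -0.7, 0], [85, 0, 0, -0.7, 0], [85, 0, 0, -0.7, 0], [85, 0, 0, -0.45, 0], [85, 0, 0, -0.1, 0], [85, 0, 0, 0, 0], [30, 0, 0, 0, 0], [30, 0, 0, 0, 0], [30, 0, 0, 0, 0]]
  ]
}}

```text
t: 12.8
eef_pos: [0.4309, -0.3497, 0.007]
tool_rot: [0.001, 0.841, 0.542, 0.0]
contact_force: [1.6, -0.7, 1.4]
gripper_width: 0.414
grasp_force: 30.6
```

{"name": "arm_command", "arguments": {
  "rows": [
    [[30, 0, 0, 0.4, 0], [30, 0, 0, 0.7, 0], [30, 0, 0.2, 0.6, 0], [30, 0.1, 0.8, 0, 1], [30, 0.15, 0.9, 0, 1], [30, 0.15, 0.9, 0, 1], [30, 0.15, 0.9, 0, 1], [30, 0.15, 0.9, 0, 1], [30, 0.15, 0.9, 0, 0.95], [30, 0.15, 0.9, 0, 0]]
  ]
}}

```text
t: 14.05
eef_pos: [0.4905, 0.0364, 0.1087]
tool_rot: [0.0, 0.689, 0.725, 0.0]
contact_force: [1.4, -0.6, -0.2]
gripper_width: 0.415
grasp_force: 30.3
```

{"name": "arm_command", "arguments": {
  "rows": [
    [[30, 0.04, 0.7, 0, 0], [30, 0, 0.385, 0, 0], [30, 0, 0, 0, 0], [30, 0, 0, 0, 0], [30, 0, 0, 0, 0], [30, 0, 0, 0, 0], [30, 0, 0, 0, 0], [30, 0, 0, 0, 0], [30, 0, 0, 0, 0], [30, 0, 0, 0, 0]]
  ]
}}

```text
t: 15.3
eef_pos: [0.4928, 0.0997, 0.1083]
tool_rot: [0.0, 0.689, 0.725, 0.0]
contact_force: [-0.2, -0.5, -0.7]
gripper_width: 0.417
grasp_force: 30.3
```

```bash
python3 -c "
from h import *
snap('w5')"
```

```text
w5 t 15.35 [0.4928 0.0997 0.1083] phi 0.05 w 0.413 vel 0.002
```

View pics/w5.png

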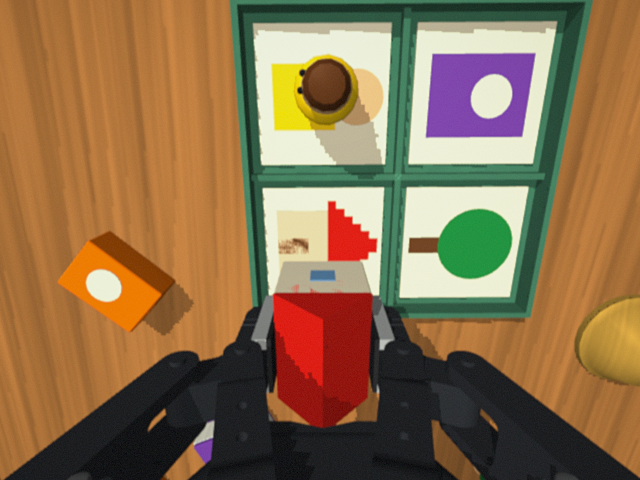

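The doll stands upright near the middle of its card. The card corners I can read are:
- **Tree:** (407,186), (534,188), (513,298), (400,297)
- **Book:** (417,22), (557,25), (536,165), (409,162)
- **Doll:** (253,23), (392,24), (387,164), (260,166)
- **House:** far edge (264,188) to (391,188)

```bash
python3 - <<'E'
from h import *
np.set_printoptions(precision=4,suppress=True)
W=load("w5")
for n,q in {"tree":[(407,186),(534,188),(513,298),(400,297)],"book":[(417,22),(557,25),(536,165),(409,162)],"doll":[(253,23),(392,24),(387,164),(260,166)]}.items():
    P=np.array([onz(W,p,.006) for p in q]);print(n,P.mean(0),[np.linalg.norm(P[i]-P[i-1]).round(4) for i in range(4)])
    d=P[1]-P[0];print(np.arctan2(d[1],d[0]))
P=[onz(W,p,.006) for p in((264,188),(391,188))];print(P,"house",(P[0]+P[1])/2+.042*np.array([.05,-1,0]))
print("doll head",onz(W,(326,84),.0575))
E
```

```text
tree [0.5943 0.1036 0.006 ] [np.float64(0.0847), np.float64(0.0878), np.float64(0.0842), np.float64(0.0864)]
0.034693749770050665
book [0.5874 0.2029 0.006 ] [np.float64(0.0827), np.float64(0.0848), np.float64(0.0831), np.float64(0.0862)]
0.031447065688670166
doll [0.4874 0.1974 0.006 ] [np.float64(0.0848), np.float64(0.084), np.float64(0.083), np.float64(0.0861)]
0.04385674000527626
[array([0.4496, 0.1379, 0.006 ]), array([0.5373, 0.1423, 0.006 ])] house [0.4956 0.0981 0.006 ]
doll head [0.4887 0.2003 0.0575]
```

{"name": "arm_command", "arguments": {
  "rows": [
    [[30, 0.01, 0, -0.3, 0], [30, 0, 0, -0.5, 0], [30, 0, 0, -0.45, 0], [30, 0, 0, -0.22, 0], [30, 0, 0, -0.1, 0], [30, 0, 0, 0, 0], [30, 0, 0, 0, 0], [60, 0, 0, 0, 0], [60, 0, 0, 0, 0], [60, 0, 0, 0, 0]]
  ]
}}

```text
t: 16.6
eef_pos: [0.4935, 0.0998, 0.0143]
tool_rot: [0.0, 0.689, 0.725, 0.0]
contact_force: [-0.5, 0.1, 0.3]
gripper_width: 0.702
grasp_force: 0.0
```

{"name": "arm_command", "arguments": {
  "rows": [
    [[60, 0, 0, 0.6, 0], [60, 0, 0, 0.8, 0], [70, 0, 0, 0.8, 0], [85, 0.3, -0.4, 0.4, 0], [85, 0.5, -0.65, 0.2, 0], [85, 0.5, -0.65, 0, 0], [85, 0.5, -0.65, 0, 0], [85, 0.5, -0.6, 0, 0], [85, 0.3, -0.3, 0, 0], [85, 0, 0, 0, 0]]
  ]
}}

```text
t: 17.85
eef_pos: [0.6497, -0.0975, 0.1819]
tool_rot: [0.001, 0.69, 0.724, -0.0]
contact_force: [-0.3, -0.3, -0.3]
gripper_width: 0.997
grasp_force: 0.0
```

```bash
python3 -c "
from h import *
snap('w6')"
```

```text
w6 t 17.9 [ 0.649  -0.0959  0.1817] phi 0.049 w 0.99 vel 0.029
```

View pics/w6.png

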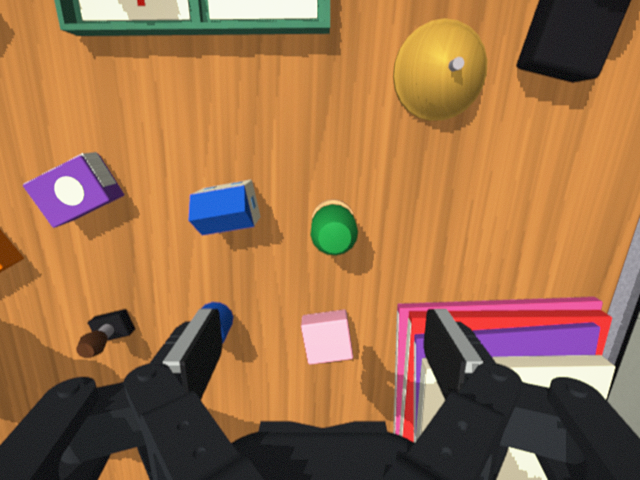

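The tree's crown top is at (334,237) and its foot shows at (332,203). The blue house's near edge (258) leaves about 40 mm, so I'll go in with a narrower opening.

```bash
python3 - <<'E'
from h import *
np.set_printoptions(precision=4,suppress=True)
W=load("w6");T=cams.camera_params("top")
im=cv2.imread("pics/w6.png");h=cv2.cvtColor(im,cv2.COLOR_BGR2HSV)
m=cv2.inRange(h,(50,120,50),(75,255,255));m[:150]=0;m[:,:280]=0;m[:,400:]=0
ys,xs=np.nonzero(m);print("green",xs.min(),xs.max(),ys.min(),ys.max())
# fit crown axis: cylinder r20, z20-44 + top disc
a=np.linspace(0,2*np.pi,90)
def bb(x,y):
    p=np.array([proj(W,[x+.02*np.cos(i),y+.02*np.sin(i),z]) for i in a for z in(.02,.044)]);return p.min(0),p.max(0)
X=onz(W,(334,237),.06);print(X,bb(*X[:2]),tri((W,(334,237)),(T,(359.3,151.5))))
print("foot top px",proj(W,[X[0],X[1]+.02,.004]))
print("move",(X-get_obs()["eef_pos"])/.06, get_obs()["eef_pos"])
W2=load("w2");print("w2/w6",tri((W,(334,237)),(W2,(590,263))))
print("bookdot",onz(W,(69,190),.026))
E
```

```text
green 311 356 205 254
[ 0.658  -0.0984  0.06  ] (array([309.105 , 201.4981]), array([357.7227, 254.1367])) [ 0.6591 -0.1022  0.052 ]
foot top px [333.3942 198.0386]
move [ 0.1495 -0.0429 -2.0286] [ 0.649  -0.0959  0.1817]
w2/w6 [ 0.6573 -0.0991  0.0555]
bookdot [ 0.4337 -0.078   0.026 ]
```

{"name": "arm_command", "arguments": {
  "rows": [
    [[68, 0.14, -0.05, 0, 0], [68, 0, 0, -0.3, 0], [68, 0, 0, -0.7, 0], [68, 0, 0, -0.8, 0], [68, 0, 0, -0.7, 0], [68, 0, 0, -0.33, 0], [68, 0, 0, 0, 0], [32, 0, 0, 0, 0], [32, 0, 0, 0, 0], [32, 0, 0, 0, 0]]
  ]
}}

```text
t: 19.15
eef_pos: [0.6591, -0.0987, 0.0143]
tool_rot: [0.001, 0.689, 0.725, 0.001]
contact_force: [-1.0, 0.4, 7.3]
gripper_width: 0.461
grasp_force: 30.4
```

{"name": "arm_command", "arguments": {
  "rows": [
    [[32, 0, 0, 0.4, 0], [32, 0, 0, 0.6, 0], [32, 0, 0, 0.6, 0], [32, -0.15, 0.5, 0, 0], [32, -0.25, 0.8, 0, 0], [32, -0.25, 0.8, 0, 0], [32, -0.25, 0.8, 0, 0], [32, -0.19, 0.48, 0, 0], [32, 0, 0, 0, 0], [32, 0, 0, 0, 0]]
  ]
}}

```text
t: 20.4
eef_pos: [0.5929, 0.1037, 0.1095]
tool_rot: [0.001, 0.689, 0.724, 0.001]
contact_force: [-0.5, -0.5, -1.0]
gripper_width: 0.464
grasp_force: 30.4
```

{"name": "arm_command", "arguments": {
  "rows": [
    [[32, 0.01, 0, -0.3, 0], [32, 0, 0, -0.5, 0], [32, 0, 0, -0.4, 0], [32, 0, 0, -0.2, 0], [32, 0, 0, -0.07, 0], [32, 0, 0, 0, 0], [32, 0, 0, 0, 0], [62, 0, 0, 0, 0], [62, 0, 0, 0, 0], [62, 0, 0, 0, 0]]
  ]
}}

```text
t: 21.65
eef_pos: [0.593, 0.1046, 0.0202]
tool_rot: [0.0, 0.689, 0.725, 0.0]
contact_force: [0.6, -0.6, -0.3]
gripper_width: 0.723
grasp_force: 0.0
```

{"name": "arm_command", "arguments": {
  "rows": [
    [[62, 0, 0, 0.6, 0], [62, 0, 0, 0.8, 0], [70, 0, 0, 0.8, -1], [85, -0.2, -0.3, 0.4, -1], [85, -0.4, -0.45, 0.15, -1], [85, -0.4, -0.45, 0, -1], [85, -0.4, -0.45, 0, -1], [85, -0.4, -0.45, 0, -1], [85, -0.4, -0.45, 0, -1], [85, -0.3, -0.3, 0, -1]]
  ]
}}

```text
t: 22.9
eef_pos: [0.4417, -0.0677, 0.1851]
tool_rot: [-0.0, 0.883, 0.469, 0.0]
contact_force: [0.5, -0.4, -0.5]
gripper_width: 0.992
grasp_force: 0.0
```

{"name": "arm_command", "arguments": {
  "rows": [
    [[85, -0.17, -0.21, 0, -1], [85, 0, 0, 0, -1], [85, 0, 0, 0, -1], [85, 0, 0, 0, -1], [85, 0, 0, 0, -1], [85, 0, 0, 0, -0.9], [85, 0, 0, 0, 0], [85, 0, 0, 0, 0], [85, 0, 0, 0, 0], [85, 0, 0, 0, 0]]
  ]
}}

```text
t: 24.15
eef_pos: [0.4328, -0.0791, 0.1851]
tool_rot: [-0.0, 0.968, 0.252, 0.0]
contact_force: [-0.5, 1.1, -0.7]
gripper_width: 0.994
grasp_force: 0.0
```

```bash
python3 -c "
from h import *
snap('w7')"
```

```text
w7 t 24.2 [ 0.4328 -0.0791  0.1851] phi -1.062 w 0.999 vel 0.001
```

View pics/w7.png

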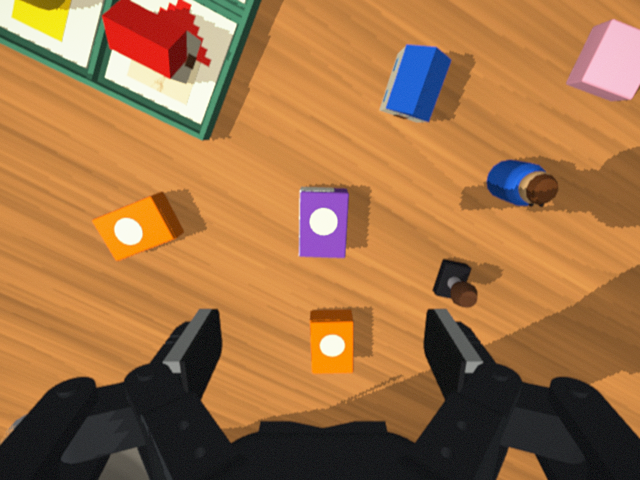

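The purple book lies flat with its dot at (323.5,222) and its cover corners at about (300,193), (348,190), (346,257) and (299,257).

```bash
python3 - <<'E'
from h import *
np.set_printoptions(precision=4,suppress=True)
W=load("w7");W6=load("w6")
P=np.array([onz(W,p,.026) for p in((300,193),(348,190),(346,257),(299,257))]);c=P.mean(0)
print(c,[np.linalg.norm(P[i]-P[i-1]).round(4) for i in range(4)],onz(W,(323.5,222),.026),"tri",tri((W,(323.5,222)),(W6,(69,190))))
d=P[1]-P[0]+P[2]-P[3];e=P[0]-P[3]+P[1]-P[2];print("short",np.arctan2(d[1],d[0]),"long",np.arctan2(e[1],e[0]))
print("move",(c-get_obs()["eef_pos"])/.06)
E
```

```text
[ 0.4304 -0.0803  0.026 ] [np.float64(0.0584), np.float64(0.0411), np.float64(0.0609), np.float64(0.0426)] [ 0.4331 -0.0791  0.026 ] tri [ 0.4327 -0.0788  0.0245]
short -1.0306930588535186 long 0.4884096426307129
move [-0.0392 -0.0202 -2.6521]
```

{"name": "arm_command", "arguments": {
  "rows": [
    [[85, -0.01, -0.01, -0.4, 0], [85, 0, 0, -0.7, 0], [85, 0, 0, -0.8, 0], [85, 0, 0, -0.7, 0], [85, 0, 0, -0.35, 0], [85, 0, 0, -0.1, 0], [85, 0, 0, 0, 0], [35, 0, 0, 0, 0], [35, 0, 0, 0, 0], [35, 0, 0, 0, 0]]
  ],
  "newtons": 40
}}

```text
t: 25.45
eef_pos: [0.4327, -0.0795, 0.0029]
tool_rot: [-0.0, 0.968, 0.252, 0.001]
contact_force: [-1.7, 0.6, 7.8]
gripper_width: 0.482
grasp_force: 39.1
```

{"name": "arm_command", "arguments": {
  "rows": [
    [[35, 0, 0, 0.4, 0], [35, 0, 0, 0.7, 0], [35, 0, 0, 0.7, 0], [35, 0.2, 0.3, 0, -1], [35, 0.4, 0.7, 0, -1], [35, 0.45, 0.8, 0, -1], [35, 0.45, 0.8, 0, -1], [35, 0.45, 0.8, 0, -1], [35, 0.44, 0.8, 0, -0.4], [35, 0.2, 0.5, 0, 0]]
  ]
}}

```text
t: 26.7
eef_pos: [0.5883, 0.2058, 0.1098]
tool_rot: [-0.0, 0.999, 0.04, 0.0]
contact_force: [-1.1, -0.2, -0.8]
gripper_width: 0.483
grasp_force: 41.3
```

{"name": "arm_command", "arguments": {
  "rows": [
    [[35, 0, 0, 0, 0], [35, 0, 0, 0, 0], [35, 0, 0, 0, 0], [35, 0, 0, 0, 0], [35, 0, 0, 0, 0], [35, 0, 0, 0, 0], [35, 0, 0, 0, 0], [35, 0, 0, 0, 0], [35, 0, 0, 0, 0], [35, 0, 0, 0, 0]]
  ]
}}

```text
t: 27.95
eef_pos: [0.5876, 0.2023, 0.1101]
tool_rot: [0.0, 0.999, 0.038, 0.0]
contact_force: [-0.4, -0.4, -1.0]
gripper_width: 0.487
grasp_force: 41.3
```

{"name": "arm_command", "arguments": {
  "rows": [
    [[35, 0.01, 0.02, -0.3, 0], [35, 0, 0, -0.6, 0], [35, 0, 0, -0.45, 0], [35, 0, 0, -0.22, 0], [35, 0, 0, -0.09, 0], [35, 0, 0, 0, 0], [35, 0, 0, 0, 0], [60, 0, 0, 0, 0], [60, 0, 0, 0, 0], [60, 0, 0, 0, 0]]
  ]
}}

```text
t: 29.2
eef_pos: [0.5883, 0.2036, 0.0107]
tool_rot: [-0.0, 0.999, 0.038, 0.0]
contact_force: [0.0, -0.7, -1.0]
gripper_width: 0.705
grasp_force: 0.0
```

{"name": "arm_command", "arguments": {
  "rows": [
    [[60, 0, 0, 0.5, 0], [60, 0, 0, 0.8, 0], [60, 0, 0, 0.8, 0], [60, 0, 0, 0.8, 0], [60, 0, 0, 0.3, 0], [60, -0.6, 0, 0, 0], [60, -0.6, 0, 0, 0], [60, -0.2, -0.4, 0, 0], [60, 0, 0, 0, 0], [60, 0, 0, 0, 0]]
  ]
}}

```text
t: 30.45
eef_pos: [0.5044, 0.1801, 0.2023]
tool_rot: [-0.0, 0.999, 0.039, -0.0]
contact_force: [0.6, 0.6, -0.6]
gripper_width: 0.703
grasp_force: 0.0
```

```bash
python3 -c "
from h import *
snap('w8')"
```

```text
w8 t 30.5 [0.5046 0.1802 0.2023] phi -1.493 w 0.699 vel 0.005
```

View pics/w8.png

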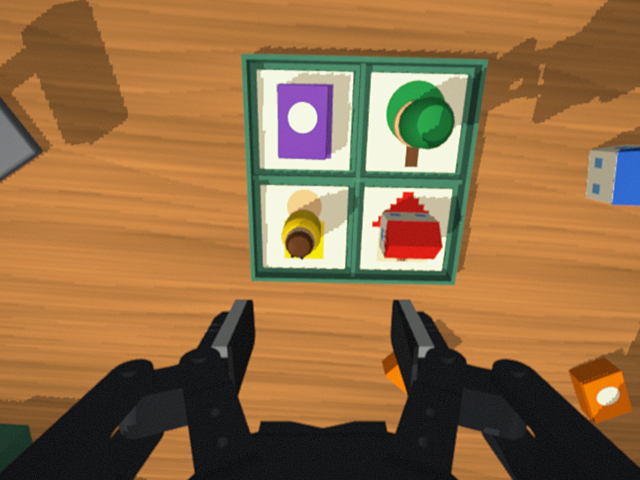

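All four things are upright on their own cards: book dot (303,117), tree (425,120), doll (300,235), house (410,233). I'll check the numbers and hand in.

```bash
python3 - <<'E'
from h import *
np.set_printoptions(precision=4,suppress=True)
W=load("w8")
for n,p,z in(("book",(303,117),.032),("tree",(430,123),.066),("doll head",(300,240),.0575),("house eaves",(411,238),.040)): print(n,onz(W,p,z))
r=np.mean([onz(W,p,.02) for p in((243,57),(487,61),(455,282),(253,281))],0);print("tray",r)
print(job.hand_in())
E
```

```text
book [0.59   0.2034 0.032 ]
tree [0.5922 0.107  0.066 ]
doll head [0.4908 0.1987 0.0575]
house eaves [0.4948 0.0999 0.04  ]
tray [0.5394 0.1498 0.02  ]
the job is handed in; nothing more can be done
None
```

The yellow doll, red-roofed house, green tree and purple book are each on their own card, placed in that order. In the last wrist picture they measured within about 4 mm of the card centres. The blue doll and blue house were not touched, and the job was handed in at about 30 s.

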